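# Show a shoe last to the inspection eye

### The arm

A 6-joint arm with a two-finger parallel gripper is mounted at the origin on the work surface. World frame = base frame: x ahead of the robot, y to its left, z up, the work surface at z = 0. Lengths are in mm, angles in rad, forces in N, time in s.
With the tool pointing down it reaches from about 300 to 775 mm from the base axis. Payload 14.6 kg.
Tool frame: the origin (TCP) lies where the fingers leave the gripper's body, on its centre line; the fingertips stand 97 mm ahead of it and the grasp point (between the pads) lies 78 mm ahead of it; z points along the fingers, y is the line along which they close (so a half turn about z gives the same grasp; the last joint's range is limited). The gripper opens to 94 mm and grips with 3 to 60 N. Pads are 16 mm wide; open, the fingers measure 119 mm over their backs; the gripper's body (75 mm by 177 mm) begins 78 mm behind the grasp point.
Start: joints at [-1.304, 0.3, 1.521, -0, 1.321, -0.067], TCP at [180.193, -519.635, 302.646] pointing down, gripper open.
Joint ranges: [-3.03, 3.03], [-0.79, 2.21], [0.23, 2.52], [-1.04, 4.18], [0, 3.07], [-2.55, 2.55]. Speed limits (rad/s): [2.22, 2.22, 2.57, 3.14, 3.14, 3.14].

### API

Orientations are given as a unit quaternion [x, y, z, w].
In Python, from bench import env gives the robot as it stands. The module is installed in compiled form; this text tells all that it offers.
- The arm moves only by the shell command python3 -m inch 'ROWS' [FORCE]. ROWS is JSON, a list of rows, each an object of numbers: "x", "y", "z": the shift along the tool's x, y, z in mm; "wx", "wy", "wz": the turn, a rotation vector about the tool's x, y, z in rad; "gripper": the gripper's target within -1 to 1 (fully open at 1, half-way at 0, shut at -1). A call has 1 to 5 rows; each row shifts and turns the commanded pose from where the row before left it, along the tool's axes as they then stand; what a row does not reach is not made up. A row lasts 1/10 s, in which the tool goes at most 50 mm and 8.59 degrees, less where a joint would pass 70% of its speed; a pose out of reach is approached as far as the arm can. A call with a gripper value outside its range is refused whole. The fingers move at their own pace and stop on an object; FORCE is the grip in N (left out, the last holds). Time passes only in rows, so rows that do not move let the fingers close. It gives the time, the measured TCP pose, the force, the opening and the grip force at its end, in the units of the state.
- env.get_state(): the state, without advancing time (a new reading comes with each control period).
- env.get_image(name): name is "scene" or "top" or "wrist"; returns a dict with "color" (400x640x3 uint8, blue, green, red), "vfov" (degrees; the focal length in pixels is half the picture's height over the tangent of half this angle, whatever the lens; pixels are square), "cx", "cy" (the principal point, pixels), "rvec" (rotation vector, rad) and "tvec" (3), from world to camera coordinates, as OpenCV has them; the wrist camera has in their place "hand_eye" (4x4, takes a point from camera to tool coordinates, whose origin is the TCP and whose axes are the flange's). Camera axes: x right, y down, z forward; pixel columns grow to the right and rows downward; lengths in mm; the calibration is good to about 2 mm. A picture is of the moment at which its call begins: read the wrist's pose just before it. There is no depth.
- env.close_job(): hands the job in; it is judged then, once.
The state is a dict: "time": time; "q": joint angles; "joint_vel": joint speeds; "effort": joint torques, N m; "eef_pos": TCP position; "tool_rot": TCP orientation; "contact_force": force on the tool from outside, world axes, zero at the start; "moment": the same for the moment, N m; "opening": finger opening in mm; "gripper_force": force on a finger pad.
Only numpy, scipy, OpenCV 4.12 (cv2) and the standard library are available. Lean on these libraries where they do the work, as an engineer would, in place of code of your own. Each camera call takes 0.05 s, during which the arm holds its last target. There are 200 camera calls.

### The job

Pick up the smaller of the two wooden shoe lasts and hold it upright over the dot of the inspection stand, its sole about 8 cm above the plate, turning it so that the lens sees first its left flank, then its toe, then its right flank (left and right as for the wearer), still for a good second each time. Then set it down upright on the cork mat, without dropping it, and leave the larger last where it stands.

Things in the scene. Friction and masses are not known exactly. Their poses are not given: they have to be found in the camera images.
- last: Smaller shoe last: solid light-wood foot form, ~0.28 kg, 160 mm long, 62 wide, 95 high, on its flat sole. Origin under the sole, below the middle of the neck; x to the toe (tip at +100, heel at -60), y to its left flank, z up. Neck: a block from 57 to 95 mm above the sole, 36 thick across y, 44 long along x; grip it about 75 above the sole, across y or along x. Starts on the robot's right
- big_last: Larger last, a bystander: same shape and wood, 216 mm long, 84 wide, 128 high, neck 49 thick; same origin and axes. Stays where it stands on the robot's right, nearer or farther than the smaller one
- eye: Fixed inspection stand: grey plate 310 x 160 x 8 mm, white disc (64 across) with black dot at the end nearer the robot, camera head with lens at the far end. Origin on the bench below the lens face; x away from the dot (lens looks along -x), z up. Dot at x = -150, y = 0; plate from x = -240 to +70; lens 128 and head top 156 above the bench, head 60 wide. The neck goes straight above the dot
- mat: Cork mat for checked lasts, fixed on the robot's left: 220 mm square, 8 thick. Origin in the centre of its underside, z up. The last may stand on it facing any way
Mind the look-alikes: they are no part of the job. Leave any purple or turquoise look-alike of the last alone.

How it is judged:
By the outcome, as a careful person would: the job done as asked, in the order asked, and still so for the second after the job is handed in, with the robot touching nothing.
It also fails if it takes over 56 s, if anything falls off the work surface, if the arm or the gripper's body presses on something with over 40 N, if the wrist force passes 120 N, or if a joint passes its speed limit or range.

## Working session

There is one attempt and no reset: what is moved stays moved. The work goes in short steps, Python scripts to look and compute and a shell command to move; the robot and the scene stay as the last step left them, time stands still between calls to the robot, and variables do not carry over. Pictures are saved under pics/ and viewed, at most 10 in all, crops included, and the job is handed in when it is done.

```bash
mkdir -p pics; cat > h.py <<'E'
import numpy as np, cv2
from scipy.spatial.transform import Rotation as R
from bench import env
def cam(n):
    s=env.get_state(); im=env.get_image(n); c=im["color"]
    f=c.shape[0]/2/np.tan(np.radians(im["vfov"])/2)
    if "rvec" in im:
        Rc=cv2.Rodrigues(np.array(im["rvec"],float))[0]; t=np.array(im["tvec"],float).ravel()
    else:
        T=np.eye(4);T[:3,:3]=R.from_quat(s["tool_rot"]).as_matrix();T[:3,3]=s["eef_pos"]
        M=np.linalg.inv(T@np.array(im["hand_eye"])); Rc=M[:3,:3];t=M[:3,3]
    return dict(c=c,f=f,cx=im["cx"],cy=im["cy"],R=Rc,t=t)
def ray(k,u,v,z):
    o=-k["R"].T@k["t"]; d=k["R"].T@np.array([(u-k["cx"])/k["f"],(v-k["cy"])/k["f"],1])
    return o+d*(z-o[2])/d[2]
def proj(k,p):
    q=k["R"]@np.array(p,float)+k["t"]; return q[:2]/q[2]*k["f"]+[k["cx"],k["cy"]]
E
python3 - <<'E'
from h import *
import pickle
print(env.get_state())
K={n:cam(n) for n in("scene","top","wrist")}
pickle.dump(K,open("k0.pkl","wb"))
for n,k in K.items(): cv2.imwrite(f"pics/{n}0.png",k["c"]); print(n,-k["R"].T@k["t"],k["f"])
E
```

```text
{'time': 0.0, 'q': array([-1.30362879e+00,  3.00462855e-01,  1.52162022e+00,  2.90804808e-07,
        1.32068222e+00, -6.66001922e-02]), 'joint_vel': array([ 0.00069813, -0.00184525, -0.00025219,  0.00073727,  0.0008042 ,
       -0.0004529 ]), 'effort': array([-3.95842537e-03, -5.31817281e+01, -3.52734482e+01,  7.07033440e-02,
        2.44013371e-02, -5.81030963e-05]), 'eef_pos': array([ 180.13741987, -519.49347471,  302.07422576]), 'tool_rot': array([ 9.86107012e-01,  1.66110255e-01, -5.85600789e-05, -5.83392377e-04]), 'contact_force': array([ 0.21527414, -0.41884521, -0.20078954]), 'moment': array([0.02627679, 0.0271526 , 0.0229485 ]), 'gripper_force': 0.0, 'opening': 94.01827050224021}
scene [1293.42024665   44.60184907 1196.13590637] 461.9834335699224
top [ 374.27790211  -21.68887901 1674.145703  ] 493.79274035663855
wrist [ 248.36005955 -494.7850824   385.1217637 ] 340.2756786062464
```

View pics/top0.png

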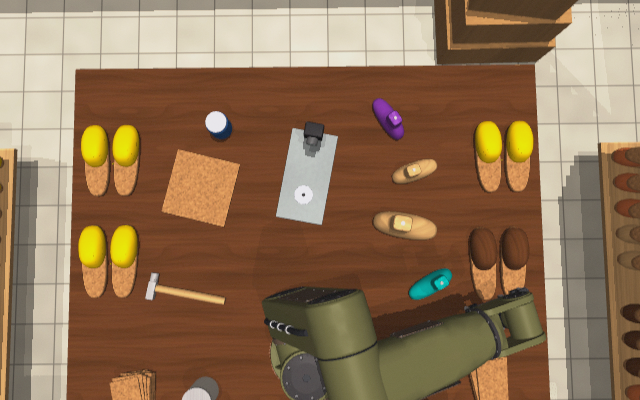

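View pics/scene0.png

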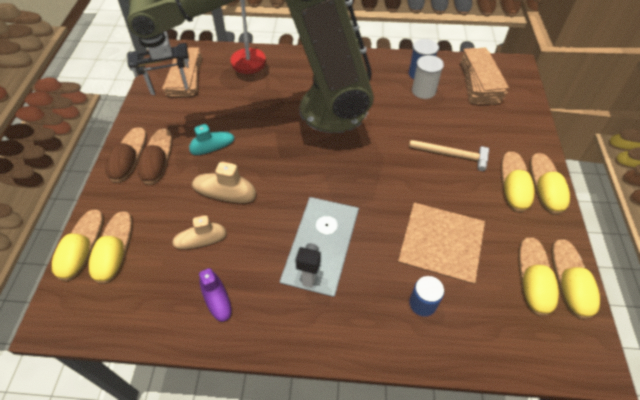

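Top view: the candidates are the small wooden last (414,171), the big wooden last (404,225), the purple one (388,119) and the turquoise one (431,285). By the description I choose the smaller wooden one at (414,171). The dot is at (303,195), the lens head near (313,135) and the mat at (201,188).

```bash
python3 - <<'E'
from h import *
import pickle
K=pickle.load(open("k0.pkl","rb")); k=K["top"]; c=k["c"]; hsv=cv2.cvtColor(c,cv2.COLOR_BGR2HSV)
def comp(mask,x0,y0,x1,y1):
    m=np.zeros_like(mask); m[y0:y1,x0:x1]=mask[y0:y1,x0:x1]
    n,l,s,ce=cv2.connectedComponentsWithStats(m); i=1+np.argmax(s[1:,4]); return (l==i).astype(np.uint8),s[i],ce[i]
wood=cv2.inRange(hsv,(8,60,140),(25,190,255))
for nm,b in(("small",(385,150,445,195)),("big",(365,198,445,250))):
    m,s,ce=comp(wood,*b); ct=max(cv2.findContours(m,0,1)[0],key=cv2.contourArea)
    r=cv2.minAreaRect(ct); P=np.array([ray(k,*p,15)[:2] for p in ct[:,0]])
    print(nm,s,ce,"rect",r,"len/w world",cv2.minAreaRect(P.astype(np.float32)))
m,s,ce=comp(wood,150,140,250,235); ct=max(cv2.findContours(m,0,1)[0],key=cv2.contourArea)
print("mat",[ray(k,*p,8).round() [:2] for p in cv2.boxPoints(cv2.minAreaRect(ct))], ray(k,*cv2.minAreaRect(ct)[0],8))
dark=cv2.inRange(hsv,(0,0,0),(180,255,70))
w=cv2.inRange(hsv,(0,0,215),(180,40,255)); m,s,ce=comp(w,285,175,325,212); 
ct=max(cv2.findContours(m,0,1)[0],key=cv2.contourArea); e=cv2.fitEllipse(ct); print("disc",ce,e,ray(k,*e[0],8))
g=cv2.inRange(hsv,(60,0,110),(130,70,255)); m,s,ce=comp(g,260,110,350,235); ct=max(cv2.findContours(m,0,1)[0],key=cv2.contourArea)
r=cv2.minAreaRect(cv2.convexHull(ct)); print("plate",r,[ray(k,*p,8).round(1)[:2] for p in cv2.boxPoints(r)],ray(k,*r[0],8))
print("neck top guesses small",ray(k,412,170,95), "ray at z0",ray(k,412,170,0))
a=cv2.resize(c[140:255,360:450],None,fx=5,fy=5,interpolation=cv2.INTER_CUBIC); 
s=K["scene"]["c"][180:260,160:260]; s=cv2.resize(s,(300,240))
o=np.zeros((575,760,3),np.uint8); o[:,:450]=a; o[:240,455:755]=s
cv2.imwrite("pics/crop1.png",o)
E
```

```text
small [393 159  44  23 564] [415.9822695  169.57092199] rect ((414.3999938964844, 170.1999969482422), (17.0762996673584, 45.53680419921875), 71.56504821777344) len/w world ((602.4304809570312, -366.95794677734375), (57.9469108581543, 154.99073791503906), 17.83183479309082)
big [ 375  212   62   27 1042] [407.66890595 224.73224568] rect ((405.576904296875, 224.61538696289062), (62.16881561279297, 22.945587158203125), 11.309932708740234) len/w world ((418.7789001464844, -332.1421203613281), (208.0384063720703, 77.15796661376953), 78.01996612548828)
mat [array([474., 493.]), array([690., 441.]), array([633., 226.]), array([418., 279.])] [553.06409414 359.82705028   8.        ]
disc [303.15686275 194.21960784] ((303.1610107421875, 194.22450256347656), (17.284637451171875, 17.950361251831055), 177.08055114746094) [525.77221654  10.60862906   8.        ]
plate ((306.549072265625, 176.07168579101562), (46.0721321105957, 88.64278411865234), 10.619654655456543) [array([455.1, 103.9]), array([752.9,  46.3]), array([ 721.6, -108.3]), array([424.7, -48.6])] [587.55445317  -1.52791544   8.        ]
neck top guesses small [ 592.12165829 -342.54578131   95.        ] ray at z0 [ 605.22694478 -361.84824697    0.        ]
```

View pics/crop1.png

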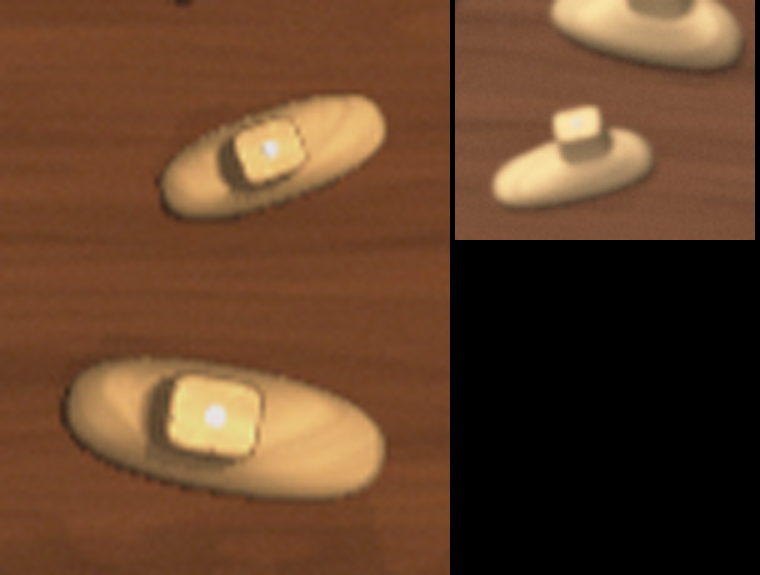

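Crop: the small last's neck top is at about top pixel (414,170) with its toe to the right (−y, slightly +x). It is clearly smaller than the big one below it. I'll grip the neck along x, since the wrist range then allows all three views, and hover first for a check from near.

```bash
python3 -m inch '[{"x":45,"y":-3},{"x":45,"y":-3},{"x":45,"y":-3},{"x":45,"y":-3},{"x":45,"y":-3}]' 25
python3 -m inch '[{"x":45,"y":-3},{"x":45,"y":-3},{"x":45,"y":-3},{"x":45,"y":-2},{"x":42}]'
python3 -m inch '[{},{}]'
python3 - <<'E'
from h import *
import pickle
k=cam("wrist"); pickle.dump(k,open("k1.pkl","wb")); cv2.imwrite("pics/w1.png",k["c"]); s=env.get_state(); print(s["eef_pos"],s["tool_rot"],proj(k,[594,-348,95]))
E
```

```text
[ 180.14892958 -519.55921209  302.30261061] [ 9.86104762e-01  1.66124238e-01 -6.30248586e-05 -3.61838390e-04] [ 270.45934941 -588.6210434 ]invalid input
invalid input
invalid input
```

View pics/w1.png

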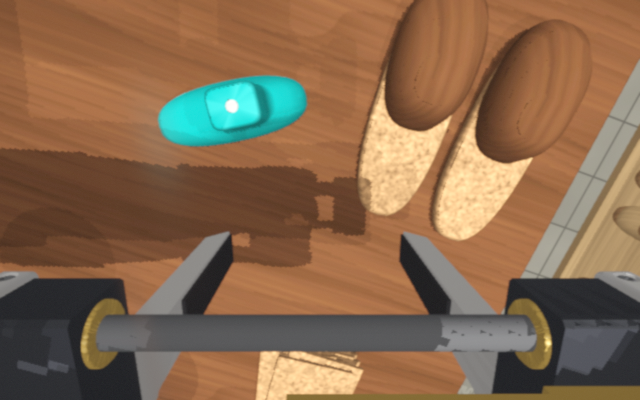

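The arm hasn't moved: the calls were refused as invalid, so the wrist view still shows the turquoise last at (232,110). Rows probably need every key.

```bash
python3 -m inch '[{"x":45,"y":-3,"z":0,"wx":0,"wy":0,"wz":0,"gripper":1}]' 25
python3 -m inch '[{"x":45,"y":-3,"z":0,"wx":0,"wy":0,"wz":0,"gripper":1}]'
```

```text
time: 0.3
eef_pos: [219.5, -503.2, 302.3]
tool_rot: [0.986, 0.164, -0.0, -0.0]
contact_force: [1.4, -0.4, -0.5]
opening: 93.9
gripper_force: 0.0
time: 0.4
eef_pos: [263.6, -484.2, 302.5]
tool_rot: [0.986, 0.165, -0.0, -0.0]
contact_force: [-0.3, -1.2, -0.6]
opening: 94.0
gripper_force: 0.0
```

```bash
python3 -m inch '[{"x":45,"y":-3,"z":0,"wx":0,"wy":0,"wz":0,"gripper":1},{"x":45,"y":-3,"z":0,"wx":0,"wy":0,"wz":0,"gripper":1},{"x":45,"y":-3,"z":0,"wx":0,"wy":0,"wz":0,"gripper":1},{"x":45,"y":-3,"z":0,"wx":0,"wy":0,"wz":0,"gripper":1},{"x":45,"y":-3,"z":0,"wx":0,"wy":0,"wz":0,"gripper":1}]'
python3 -m inch '[{"x":45,"y":-3,"z":0,"wx":0,"wy":0,"wz":0,"gripper":1},{"x":45,"y":-2,"z":0,"wx":0,"wy":0,"wz":0,"gripper":1},{"x":42,"y":0,"z":0,"wx":0,"wy":0,"wz":0,"gripper":1},{"x":0,"y":0,"z":0,"wx":0,"wy":0,"wz":0,"gripper":1},{"x":0,"y":0,"z":0,"wx":0,"wy":0,"wz":0,"gripper":1}]'
python3 - <<'E'
from h import *
import pickle
k=cam("wrist"); pickle.dump(k,open("k1.pkl","wb")); cv2.imwrite("pics/w2.png",k["c"]); s=env.get_state(); print(s["eef_pos"],s["tool_rot"],proj(k,[594,-348,95]))
E
```

```text
time: 0.9
eef_pos: [472.5, -395.5, 302.5]
tool_rot: [0.986, 0.166, -0.0, -0.0]
contact_force: [-0.8, -0.4, -1.2]
opening: 93.9
gripper_force: 0.0
time: 1.4
eef_pos: [594.4, -348.2, 301.7]
tool_rot: [0.986, 0.167, -0.001, -0.0]
contact_force: [0.1, 0.5, 0.2]
opening: 94.1
gripper_force: 0.0
[ 593.62728849 -348.79661542  302.17267215] [ 9.86101372e-01  1.66144163e-01 -3.75320140e-04 -2.44717051e-04] [317.07705769 199.99790277]
```

View pics/w2.png

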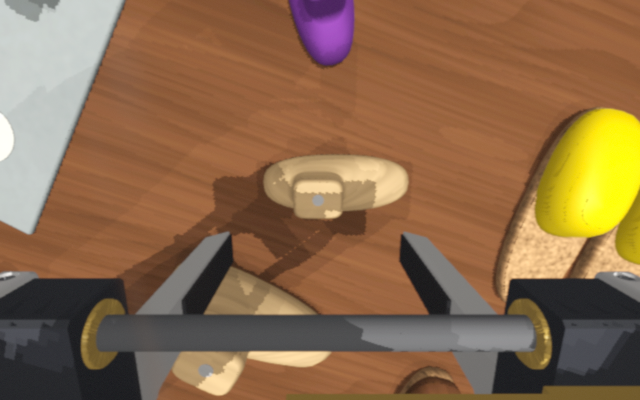

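Wrist view: the small last's neck top is at (317,199), where (317,200) was predicted. The toe is to the right and the last's axis lies along the finger line. The big last is below at (250,340) and the purple one above at (325,30). I descend and grip.

```bash
python3 -m inch '[{"x":0,"y":0,"z":35,"wx":0,"wy":0,"wz":0,"gripper":1},{"x":0,"y":0,"z":35,"wx":0,"wy":0,"wz":0,"gripper":1},{"x":0,"y":0,"z":35,"wx":0,"wy":0,"wz":0,"gripper":1},{"x":0,"y":0,"z":25,"wx":0,"wy":0,"wz":0,"gripper":1},{"x":0,"y":0,"z":16,"wx":0,"wy":0,"wz":0,"gripper":1}]'
python3 -m inch '[{"x":0,"y":0,"z":0,"wx":0,"wy":0,"wz":0,"gripper":1},{"x":0,"y":0,"z":0,"wx":0,"wy":0,"wz":0,"gripper":-0.3},{"x":0,"y":0,"z":0,"wx":0,"wy":0,"wz":0,"gripper":-1},{"x":0,"y":0,"z":0,"wx":0,"wy":0,"wz":0,"gripper":-1},{"x":0,"y":0,"z":0,"wx":0,"wy":0,"wz":0,"gripper":-1}]' 25
python3 -m inch '[{"x":0,"y":0,"z":0,"wx":0,"wy":0,"wz":0,"gripper":-1},{"x":0,"y":0,"z":0,"wx":0,"wy":0,"wz":0,"gripper":-1},{"x":0,"y":0,"z":0,"wx":0,"wy":0,"wz":0,"gripper":-1},{"x":0,"y":0,"z":0,"wx":0,"wy":0,"wz":0,"gripper":-1},{"x":0,"y":0,"z":0,"wx":0,"wy":0,"wz":0,"gripper":-1}]' 25
```

```text
time: 1.95
eef_pos: [592.6, -349.3, 154.9]
tool_rot: [0.986, 0.165, -0.001, -0.001]
contact_force: [-0.2, -0.4, -0.1]
opening: 94.1
gripper_force: 0.0
time: 2.45
eef_pos: [594.2, -348.7, 157.5]
tool_rot: [0.986, 0.166, 0.0, 0.0]
contact_force: [0.1, -0.1, 0.0]
opening: 65.0
gripper_force: 0.0
time: 2.95
eef_pos: [594.0, -348.7, 156.7]
tool_rot: [0.986, 0.166, 0.0, 0.0]
contact_force: [-0.6, -0.8, 1.8]
opening: 43.7
gripper_force: 25.0
```

```bash
python3 -m inch '[{"x":0,"y":0,"z":-15,"wx":0,"wy":0,"wz":0,"gripper":-1},{"x":0,"y":0,"z":-25,"wx":0,"wy":0,"wz":0,"gripper":-1},{"x":0,"y":0,"z":-25,"wx":0,"wy":0,"wz":0,"gripper":-1},{"x":0,"y":0,"z":-15,"wx":0,"wy":0,"wz":0,"gripper":-1},{"x":0,"y":0,"z":-8,"wx":0,"wy":0,"wz":0,"gripper":-1}]'
python3 -m inch '[{"x":2,"y":-15,"z":0,"wx":0,"wy":0,"wz":0,"gripper":-1},{"x":4,"y":-30,"z":0,"wx":0,"wy":0,"wz":0,"gripper":-1},{"x":5,"y":-35,"z":0,"wx":0,"wy":0,"wz":0,"gripper":-1},{"x":5,"y":-35,"z":0,"wx":0,"wy":0,"wz":0,"gripper":-1},{"x":6,"y":-35,"z":0,"wx":0,"wy":0,"wz":0,"gripper":-1}]'
python3 -m inch '[{"x":6,"y":-35,"z":0,"wx":0,"wy":0,"wz":0,"gripper":-1},{"x":6,"y":-35,"z":0,"wx":0,"wy":0,"wz":0,"gripper":-1},{"x":6,"y":-35,"z":0,"wx":0,"wy":0,"wz":0,"gripper":-1},{"x":5,"y":-35,"z":0,"wx":0,"wy":0,"wz":0,"gripper":-1},{"x":4,"y":-35,"z":0,"wx":0,"wy":0,"wz":0,"gripper":-1}]'
python3 -m inch '[{"x":3,"y":-25,"z":0,"wx":0,"wy":0,"wz":0,"gripper":-1},{"x":1,"y":-12,"z":0,"wx":0,"wy":0,"wz":0.05,"gripper":-1},{"x":0,"y":0,"z":0,"wx":0,"wy":0,"wz":0.1,"gripper":-1},{"x":0,"y":0,"z":0,"wx":0,"wy":0,"wz":0.12,"gripper":-1},{"x":0,"y":0,"z":0,"wx":0,"wy":0,"wz":0.12,"gripper":-1}]'
python3 -m inch '[{"x":0,"y":0,"z":0,"wx":0,"wy":0,"wz":0.1,"gripper":-1},{"x":0,"y":0,"z":0,"wx":0,"wy":0,"wz":0.04,"gripper":-1},{"x":0,"y":0,"z":0,"wx":0,"wy":0,"wz":0,"gripper":-1},{"x":0,"y":0,"z":0,"wx":0,"wy":0,"wz":0,"gripper":-1}]'
python3 - <<'E'
from h import *
from scipy.spatial.transform import Rotation as R
K={n:cam(n) for n in("scene","wrist")}
s=env.get_state();p=s["eef_pos"];m=R.from_quat(s["tool_rot"]).as_matrix()
print(p,"phi",np.degrees(np.arctan2(m[1,0],m[0,0])),"tilt",m[:,2])
k=K["scene"]; print("scene px of pred sole/neck",proj(k,[526,10.6,88]),proj(k,[526,10.6,183]))
a=cv2.resize(k["c"][130:330,230:430],(400,400),interpolation=cv2.INTER_CUBIC);b=cv2.resize(K["wrist"]["c"],(400,250))
o=np.zeros((400,800,3),np.uint8);o[:,:400]=a;o[:250,400:]=b;cv2.imwrite("pics/d1.png",o)
E
```

```text
time: 3.45
eef_pos: [594.1, -348.7, 246.5]
tool_rot: [0.986, 0.166, 0.001, 0.001]
contact_force: [-0.1, -0.4, -1.9]
opening: 43.8
gripper_force: 25.0
time: 3.95
eef_pos: [564.9, -198.4, 244.0]
tool_rot: [0.986, 0.166, -0.001, -0.0]
contact_force: [0.2, 0.0, -2.8]
opening: 43.9
gripper_force: 25.0
time: 4.45
eef_pos: [533.1, -24.1, 244.1]
tool_rot: [0.986, 0.166, -0.001, -0.0]
contact_force: [0.6, 0.2, -3.3]
opening: 43.6
gripper_force: 25.0
time: 4.95
eef_pos: [525.2, 11.0, 244.2]
tool_rot: [1.0, -0.03, -0.001, -0.0]
contact_force: [-0.1, -0.0, -2.5]
opening: 43.6
gripper_force: 25.0
time: 5.35
eef_pos: [525.3, 10.8, 244.3]
tool_rot: [0.995, -0.097, -0.0, -0.0]
contact_force: [0.3, 0.2, -3.0]
opening: 43.8
gripper_force: 25.0
[525.38521249  10.77209525 244.47854282] phi -11.17874591908753 tilt [-4.10573458e-04  2.29243947e-05 -9.99999915e-01]
scene px of pred sole/neck [326.94558264 209.61671797] [327.43954913 189.93557323]
```

View pics/d1.png

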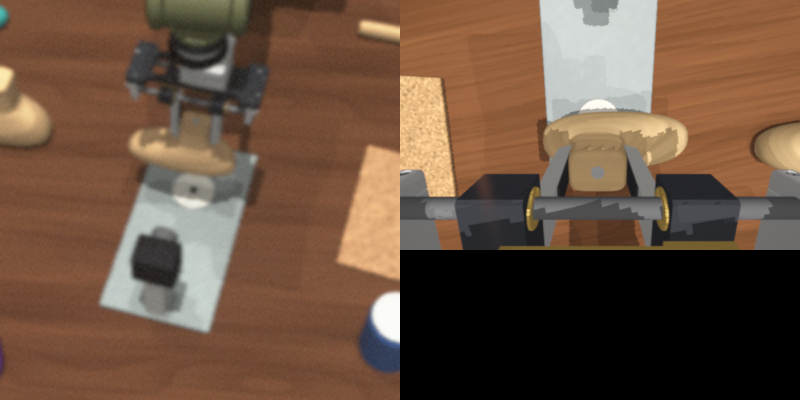

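Held over the dot: in the scene the toe points to −y (left in the picture), so the left flank faces the lens. In the wrist view the last stands square to the plate. I hold, turn to the toe, hold, then turn to the right flank and hold.

```bash
Q() { tail -n 6 | head -n 3; }
python3 -m inch '[{"x":0,"y":0,"z":0,"wx":0,"wy":0,"wz":0,"gripper":-1},{"x":0,"y":0,"z":0,"wx":0,"wy":0,"wz":0,"gripper":-1},{"x":0,"y":0,"z":0,"wx":0,"wy":0,"wz":0,"gripper":-1},{"x":0,"y":0,"z":0,"wx":0,"wy":0,"wz":0,"gripper":-1},{"x":0,"y":0,"z":0,"wx":0,"wy":0,"wz":0,"gripper":-1}]' | Q
python3 -m inch '[{"x":0,"y":0,"z":0,"wx":0,"wy":0,"wz":0,"gripper":-1},{"x":0,"y":0,"z":0,"wx":0,"wy":0,"wz":0,"gripper":-1},{"x":0,"y":0,"z":0,"wx":0,"wy":0,"wz":0,"gripper":-1},{"x":0,"y":0,"z":0,"wx":0,"wy":0,"wz":0,"gripper":-1},{"x":0,"y":0,"z":0,"wx":0,"wy":0,"wz":0,"gripper":-1}]' | Q
python3 -m inch '[{"x":0,"y":0,"z":0,"wx":0,"wy":0,"wz":0,"gripper":-1},{"x":0,"y":0,"z":0,"wx":0,"wy":0,"wz":0,"gripper":-1},{"x":0,"y":0,"z":0,"wx":0,"wy":0,"wz":0,"gripper":-1},{"x":0,"y":0,"z":0,"wx":0,"wy":0,"wz":0,"gripper":-1},{"x":0,"y":0,"z":0,"wx":0,"wy":0,"wz":0,"gripper":-1}]' | Q
python3 -m inch '[{"x":0,"y":0,"z":0,"wx":0,"wy":0,"wz":-0.06,"gripper":-1},{"x":0,"y":0,"z":0,"wx":0,"wy":0,"wz":-0.1,"gripper":-1},{"x":0,"y":0,"z":0,"wx":0,"wy":0,"wz":-0.13,"gripper":-1},{"x":0,"y":0,"z":0,"wx":0,"wy":0,"wz":-0.13,"gripper":-1},{"x":0,"y":0,"z":0,"wx":0,"wy":0,"wz":-0.13,"gripper":-1}]' | Q
python3 -m inch '[{"x":0,"y":0,"z":0,"wx":0,"wy":0,"wz":-0.13,"gripper":-1},{"x":0,"y":0,"z":0,"wx":0,"wy":0,"wz":-0.13,"gripper":-1},{"x":0,"y":0,"z":0,"wx":0,"wy":0,"wz":-0.13,"gripper":-1},{"x":0,"y":0,"z":0,"wx":0,"wy":0,"wz":-0.13,"gripper":-1},{"x":0,"y":0,"z":0,"wx":0,"wy":0,"wz":-0.13,"gripper":-1}]' | Q
python3 -m inch '[{"x":0,"y":0,"z":0,"wx":0,"wy":0,"wz":-0.13,"gripper":-1},{"x":0,"y":0,"z":0,"wx":0,"wy":0,"wz":-0.13,"gripper":-1},{"x":0,"y":0,"z":0,"wx":0,"wy":0,"wz":-0.08,"gripper":-1},{"x":0,"y":0,"z":0,"wx":0,"wy":0,"wz":-0.03,"gripper":-1},{"x":0,"y":0,"z":0,"wx":0,"wy":0,"wz":0,"gripper":-1}]'
python3 - <<'E'
from h import *
K={n:cam(n) for n in("scene","wrist")}
s=env.get_state();p=s["eef_pos"];m=R.from_quat(s["tool_rot"]).as_matrix()
print(p,"phi",np.degrees(np.arctan2(m[1,0],m[0,0])))
a=cv2.resize(K["scene"]["c"][130:330,230:430],(400,400),interpolation=cv2.INTER_CUBIC);b=cv2.resize(K["wrist"]["c"],(400,250))
o=np.zeros((400,800,3),np.uint8);o[:,:400]=a;o[:250,400:]=b;cv2.imwrite("pics/d2.png",o)
E
```

```text
time: 5.95
eef_pos: [525.5, 10.8, 244.7]
tool_rot: [0.995, -0.098, -0.0, -0.0]
time: 6.45
eef_pos: [525.5, 10.8, 244.6]
tool_rot: [0.995, -0.098, -0.0, -0.0]
time: 6.95
eef_pos: [525.5, 10.8, 244.6]
tool_rot: [0.995, -0.098, -0.0, 0.0]
time: 7.45
eef_pos: [525.5, 10.8, 244.7]
tool_rot: [0.984, 0.179, 0.0, -0.0]
time: 7.95
eef_pos: [525.5, 10.8, 244.7]
tool_rot: [0.875, 0.483, 0.0, 0.0]
time: 8.45
eef_pos: [525.5, 10.8, 244.6]
tool_rot: [0.773, 0.634, -0.0, -0.0]
contact_force: [-0.3, -0.4, -2.1]
opening: 43.9
gripper_force: 25.0
[525.47949899  10.75749987 244.67543952] phi 78.60392770156342
```

View pics/d2.png

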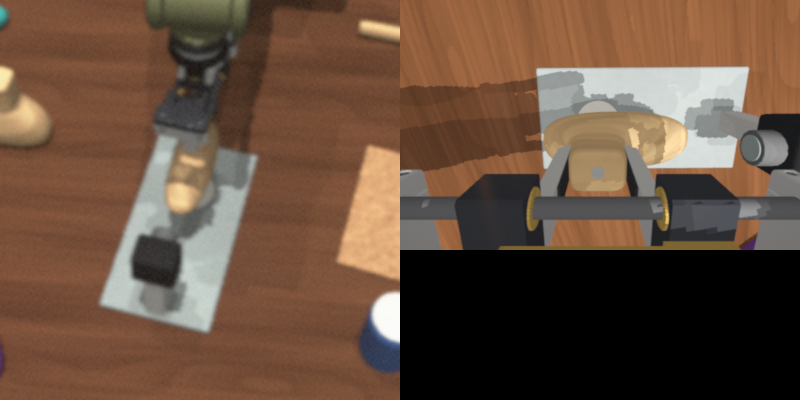

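The toe points at the lens, with a clear gap between them. I hold, then turn to the right flank and hold.

```bash
Q() { tail -n 6 | head -n 3; }
python3 -m inch '[{"x":0,"y":0,"z":0,"wx":0,"wy":0,"wz":0,"gripper":-1},{"x":0,"y":0,"z":0,"wx":0,"wy":0,"wz":0,"gripper":-1},{"x":0,"y":0,"z":0,"wx":0,"wy":0,"wz":0,"gripper":-1},{"x":0,"y":0,"z":0,"wx":0,"wy":0,"wz":0,"gripper":-1},{"x":0,"y":0,"z":0,"wx":0,"wy":0,"wz":0,"gripper":-1}]' | Q
python3 -m inch '[{"x":0,"y":0,"z":0,"wx":0,"wy":0,"wz":0,"gripper":-1},{"x":0,"y":0,"z":0,"wx":0,"wy":0,"wz":0,"gripper":-1},{"x":0,"y":0,"z":0,"wx":0,"wy":0,"wz":0,"gripper":-1},{"x":0,"y":0,"z":0,"wx":0,"wy":0,"wz":0,"gripper":-1},{"x":0,"y":0,"z":0,"wx":0,"wy":0,"wz":0,"gripper":-1}]' | Q
python3 -m inch '[{"x":0,"y":0,"z":0,"wx":0,"wy":0,"wz":0,"gripper":-1},{"x":0,"y":0,"z":0,"wx":0,"wy":0,"wz":0,"gripper":-1},{"x":0,"y":0,"z":0,"wx":0,"wy":0,"wz":0,"gripper":-1},{"x":0,"y":0,"z":0,"wx":0,"wy":0,"wz":0,"gripper":-1},{"x":0,"y":0,"z":0,"wx":0,"wy":0,"wz":0,"gripper":-1}]' | Q
python3 -m inch '[{"x":0,"y":0,"z":0,"wx":0,"wy":0,"wz":-0.06,"gripper":-1},{"x":0,"y":0,"z":0,"wx":0,"wy":0,"wz":-0.1,"gripper":-1},{"x":0,"y":0,"z":0,"wx":0,"wy":0,"wz":-0.13,"gripper":-1},{"x":0,"y":0,"z":0,"wx":0,"wy":0,"wz":-0.13,"gripper":-1},{"x":0,"y":0,"z":0,"wx":0,"wy":0,"wz":-0.13,"gripper":-1}]' | Q
python3 -m inch '[{"x":0,"y":0,"z":0,"wx":0,"wy":0,"wz":-0.13,"gripper":-1},{"x":0,"y":0,"z":0,"wx":0,"wy":0,"wz":-0.13,"gripper":-1},{"x":0,"y":0,"z":0,"wx":0,"wy":0,"wz":-0.13,"gripper":-1},{"x":0,"y":0,"z":0,"wx":0,"wy":0,"wz":-0.13,"gripper":-1},{"x":0,"y":0,"z":0,"wx":0,"wy":0,"wz":-0.13,"gripper":-1}]' | Q
python3 -m inch '[{"x":0,"y":0,"z":0,"wx":0,"wy":0,"wz":-0.13,"gripper":-1},{"x":0,"y":0,"z":0,"wx":0,"wy":0,"wz":-0.13,"gripper":-1},{"x":0,"y":0,"z":0,"wx":0,"wy":0,"wz":-0.08,"gripper":-1},{"x":0,"y":0,"z":0,"wx":0,"wy":0,"wz":-0.03,"gripper":-1},{"x":0,"y":0,"z":0,"wx":0,"wy":0,"wz":0,"gripper":-1}]'
python3 -m inch '[{"x":0,"y":0,"z":0,"wx":0,"wy":0,"wz":0,"gripper":-1},{"x":0,"y":0,"z":0,"wx":0,"wy":0,"wz":0,"gripper":-1},{"x":0,"y":0,"z":0,"wx":0,"wy":0,"wz":0,"gripper":-1},{"x":0,"y":0,"z":0,"wx":0,"wy":0,"wz":0,"gripper":-1},{"x":0,"y":0,"z":0,"wx":0,"wy":0,"wz":0,"gripper":-1}]' | Q
python3 -m inch '[{"x":0,"y":0,"z":0,"wx":0,"wy":0,"wz":0,"gripper":-1},{"x":0,"y":0,"z":0,"wx":0,"wy":0,"wz":0,"gripper":-1},{"x":0,"y":0,"z":0,"wx":0,"wy":0,"wz":0,"gripper":-1},{"x":0,"y":0,"z":0,"wx":0,"wy":0,"wz":0,"gripper":-1},{"x":0,"y":0,"z":0,"wx":0,"wy":0,"wz":0,"gripper":-1}]' | Q
python3 -m inch '[{"x":0,"y":0,"z":0,"wx":0,"wy":0,"wz":0,"gripper":-1},{"x":0,"y":0,"z":0,"wx":0,"wy":0,"wz":0,"gripper":-1},{"x":0,"y":0,"z":0,"wx":0,"wy":0,"wz":0,"gripper":-1},{"x":0,"y":0,"z":0,"wx":0,"wy":0,"wz":0,"gripper":-1},{"x":0,"y":0,"z":0,"wx":0,"wy":0,"wz":0,"gripper":-1}]' | Q
python3 - <<'E'
from h import *
K={n:cam(n) for n in("scene","wrist")}
s=env.get_state();p=s["eef_pos"];m=R.from_quat(s["tool_rot"]).as_matrix()
print(p,"phi",np.degrees(np.arctan2(m[1,0],m[0,0])),s["q"])
# target: last sole centre (20 mm ahead of neck) at mat centre
th=np.arctan2(m[1,0],m[0,0])-np.pi/2; t=np.array([553.5,360])-20*np.array([np.cos(th),np.sin(th)])
d=np.append(t-p[:2],0); print("to mat in tool axes",m.T@d)
a=cv2.resize(K["scene"]["c"][130:330,230:430],(400,400),interpolation=cv2.INTER_CUBIC);b=cv2.resize(K["wrist"]["c"],(400,250))
o=np.zeros((400,800,3),np.uint8);o[:,:400]=a;o[:250,400:]=b;cv2.imwrite("pics/d3.png",o)
E
```

```text
time: 9.05
eef_pos: [525.5, 10.8, 244.6]
tool_rot: [0.773, 0.634, -0.0, -0.0]
time: 9.55
eef_pos: [525.5, 10.8, 244.7]
tool_rot: [0.773, 0.634, 0.0, -0.0]
time: 10.05
eef_pos: [525.5, 10.8, 244.7]
tool_rot: [0.773, 0.634, 0.0, 0.0]
time: 10.55
eef_pos: [525.5, 10.8, 244.7]
tool_rot: [0.57, 0.822, 0.0, 0.0]
time: 11.05
eef_pos: [525.5, 10.8, 244.7]
tool_rot: [0.278, 0.961, 0.0, 0.0]
time: 11.55
eef_pos: [525.5, 10.8, 244.7]
tool_rot: [0.099, 0.995, -0.0, 0.0]
contact_force: [0.5, -0.5, -3.2]
opening: 44.0
gripper_force: 25.0
time: 12.05
eef_pos: [525.5, 10.8, 244.6]
tool_rot: [0.099, 0.995, -0.0, 0.0]
time: 12.55
eef_pos: [525.5, 10.8, 244.7]
tool_rot: [0.099, 0.995, -0.0, 0.0]
time: 13.05
eef_pos: [525.5, 10.8, 244.7]
tool_rot: [0.099, 0.995, 0.0, 0.0]
[525.47538801  10.76802604 244.65134897] phi 168.6668516656754 [-4.92038503e-02  3.01723154e-01  1.65954437e+00 -1.57639337e-07
  1.18030813e+00 -1.42219936e+00]
to mat in tool axes [4.11506141e+01 3.27929558e+02 8.52934152e-05]
```

View pics/d3.png

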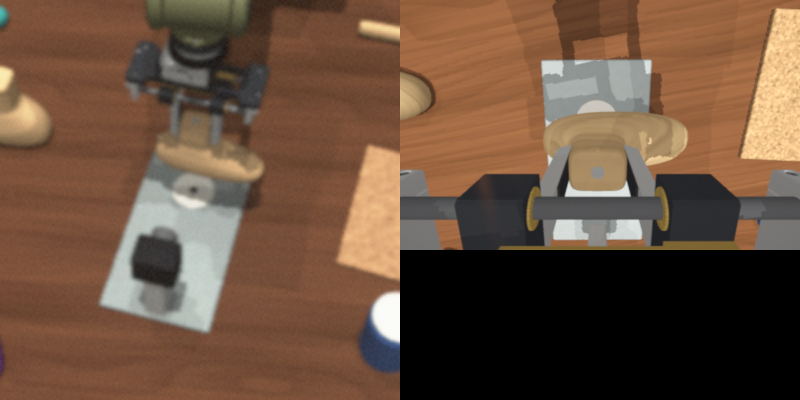

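Right flank shown. Now to the mat, lowering gently.

```bash
Q() { tail -n 6 | head -n 4; }
python3 -m inch '[{"x":2,"y":15,"z":0,"wx":0,"wy":0,"wz":0,"gripper":-1},{"x":4,"y":30,"z":0,"wx":0,"wy":0,"wz":0,"gripper":-1},{"x":4,"y":35,"z":0,"wx":0,"wy":0,"wz":0,"gripper":-1},{"x":4,"y":35,"z":0,"wx":0,"wy":0,"wz":0,"gripper":-1},{"x":5,"y":35,"z":0,"wx":0,"wy":0,"wz":0,"gripper":-1}]' | Q
python3 -m inch '[{"x":5,"y":35,"z":0,"wx":0,"wy":0,"wz":0,"gripper":-1},{"x":5,"y":35,"z":0,"wx":0,"wy":0,"wz":0,"gripper":-1},{"x":5,"y":35,"z":0,"wx":0,"wy":0,"wz":0,"gripper":-1},{"x":4,"y":35,"z":0,"wx":0,"wy":0,"wz":0,"gripper":-1},{"x":3,"y":25,"z":0,"wx":0,"wy":0,"wz":0,"gripper":-1}]' | Q
python3 -m inch '[{"x":0,"y":13,"z":0,"wx":0,"wy":0,"wz":0,"gripper":-1},{"x":0,"y":0,"z":0,"wx":0,"wy":0,"wz":0,"gripper":-1},{"x":0,"y":0,"z":15,"wx":0,"wy":0,"wz":0,"gripper":-1},{"x":0,"y":0,"z":20,"wx":0,"wy":0,"wz":0,"gripper":-1},{"x":0,"y":0,"z":20,"wx":0,"wy":0,"wz":0,"gripper":-1}]' | Q
python3 -m inch '[{"x":0,"y":0,"z":12,"wx":0,"wy":0,"wz":0,"gripper":-1},{"x":0,"y":0,"z":7,"wx":0,"wy":0,"wz":0,"gripper":-1},{"x":0,"y":0,"z":0,"wx":0,"wy":0,"wz":0,"gripper":-1},{"x":0,"y":0,"z":0,"wx":0,"wy":0,"wz":0,"gripper":-1},{"x":0,"y":0,"z":0,"wx":0,"wy":0,"wz":0,"gripper":-1}]'
python3 - <<'E'
from h import *
k=cam("top");w=cam("wrist")
s=env.get_state();print(s["eef_pos"],s["contact_force"])
o=np.zeros((500,800,3),np.uint8);o[:,:400]=cv2.resize(k["c"][120:245,150:250],(400,500),interpolation=cv2.INTER_CUBIC);o[:250,400:]=cv2.resize(w["c"],(400,250))
cv2.imwrite("pics/m1.png",o)
E
```

```text
time: 13.65
eef_pos: [536.1, 163.8, 244.7]
tool_rot: [0.099, 0.995, 0.0, 0.0]
contact_force: [0.0, -0.5, -2.9]
time: 14.15
eef_pos: [546.4, 330.6, 244.4]
tool_rot: [0.098, 0.995, 0.0, -0.0]
contact_force: [0.6, -0.0, -2.3]
time: 14.65
eef_pos: [549.5, 339.5, 188.0]
tool_rot: [0.099, 0.995, -0.0, -0.0]
contact_force: [0.1, -0.5, -2.9]
time: 15.15
eef_pos: [550.0, 340.5, 171.6]
tool_rot: [0.099, 0.995, 0.0, 0.001]
contact_force: [-0.1, -0.2, -1.6]
opening: 43.8
gripper_force: 25.0
[549.89545446 340.50030095 171.37291952] [-0.13192404 -0.74475711 -3.08638001]
```

View pics/m1.png

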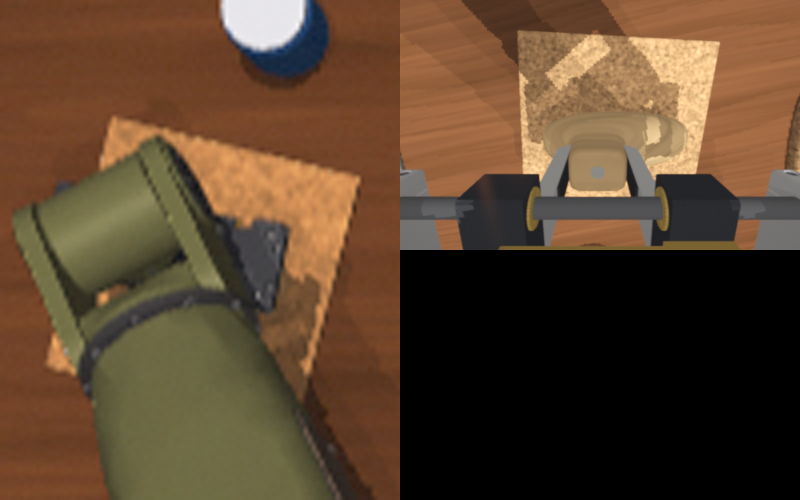

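The last is over the mat, well inside its edges, and its sole is about 7 mm above it. I lower until contact.

```bash
python3 -m inch '[{"x":0,"y":0,"z":2,"wx":0,"wy":0,"wz":0,"gripper":-1},{"x":0,"y":0,"z":2,"wx":0,"wy":0,"wz":0,"gripper":-1},{"x":0,"y":0,"z":1,"wx":0,"wy":0,"wz":0,"gripper":-1},{"x":0,"y":0,"z":0,"wx":0,"wy":0,"wz":0,"gripper":-1},{"x":0,"y":0,"z":0,"wx":0,"wy":0,"wz":0,"gripper":-1}]'
python3 -m inch '[{"x":0,"y":0,"z":1,"wx":0,"wy":0,"wz":0,"gripper":-1},{"x":0,"y":0,"z":0,"wx":0,"wy":0,"wz":0,"gripper":-1},{"x":0,"y":0,"z":0,"wx":0,"wy":0,"wz":0,"gripper":-1}]'
python3 -m inch '[{"x":0,"y":0,"z":0.5,"wx":0,"wy":0,"wz":0,"gripper":-1},{"x":0,"y":0,"z":0,"wx":0,"wy":0,"wz":0,"gripper":-1},{"x":0,"y":0,"z":0,"wx":0,"wy":0,"wz":0,"gripper":-1}]'
```

```text
time: 15.75
eef_pos: [549.7, 340.4, 165.6]
tool_rot: [0.099, 0.995, -0.0, -0.0]
contact_force: [-0.7, -0.1, -1.9]
opening: 43.9
gripper_force: 25.0
time: 16.05
eef_pos: [549.8, 340.5, 164.8]
tool_rot: [0.099, 0.995, 0.0, 0.0]
contact_force: [0.2, -0.1, -2.0]
opening: 43.8
gripper_force: 25.0
time: 16.35
eef_pos: [549.8, 340.5, 164.7]
tool_rot: [0.099, 0.995, 0.0, 0.0]
contact_force: [-2.3, -2.3, 5.8]
opening: 44.0
gripper_force: 25.0
```

Contact (+5.8 N). I release and rise.

```bash
python3 -m inch '[{"x":0,"y":0,"z":0,"wx":0,"wy":0,"wz":0,"gripper":0.1},{"x":0,"y":0,"z":0,"wx":0,"wy":0,"wz":0,"gripper":0.5},{"x":0,"y":0,"z":0,"wx":0,"wy":0,"wz":0,"gripper":0.7},{"x":0,"y":0,"z":0,"wx":0,"wy":0,"wz":0,"gripper":0.7},{"x":0,"y":0,"z":0,"wx":0,"wy":0,"wz":0,"gripper":0.7}]'
python3 -m inch '[{"x":0,"y":0,"z":-10,"wx":0,"wy":0,"wz":0,"gripper":0.7},{"x":0,"y":0,"z":-25,"wx":0,"wy":0,"wz":0,"gripper":0.7},{"x":0,"y":0,"z":-35,"wx":0,"wy":0,"wz":0,"gripper":0.7},{"x":0,"y":0,"z":-35,"wx":0,"wy":0,"wz":0,"gripper":0.7},{"x":0,"y":0,"z":-30,"wx":0,"wy":0,"wz":0,"gripper":0.7}]'
python3 -m inch '[{"x":0,"y":0,"z":0,"wx":0,"wy":0,"wz":0,"gripper":0.7},{"x":0,"y":0,"z":0,"wx":0,"wy":0,"wz":0,"gripper":0.7},{"x":0,"y":0,"z":0,"wx":0,"wy":0,"wz":0,"gripper":0.7}]'
python3 - <<'E'
from h import *
k=cam("scene");w=cam("wrist")
o=np.zeros((250,800,3),np.uint8);o[:,:400]=cv2.resize(k["c"],(400,250));o[:250,400:]=cv2.resize(w["c"],(400,250))
cv2.imwrite("pics/m2.png",o)
E
```

```text
time: 16.85
eef_pos: [549.7, 340.4, 164.1]
tool_rot: [0.099, 0.995, -0.0, -0.0]
contact_force: [0.1, 0.5, -0.2]
opening: 78.9
gripper_force: 0.0
time: 17.35
eef_pos: [549.7, 340.4, 302.1]
tool_rot: [0.099, 0.995, 0.001, 0.001]
contact_force: [-0.0, 0.3, 0.9]
opening: 80.0
gripper_force: 0.0
time: 17.65
eef_pos: [549.5, 340.3, 298.0]
tool_rot: [0.099, 0.995, -0.001, -0.001]
contact_force: [-0.7, -0.0, 0.0]
opening: 80.0
gripper_force: 0.0
```

View pics/m2.png

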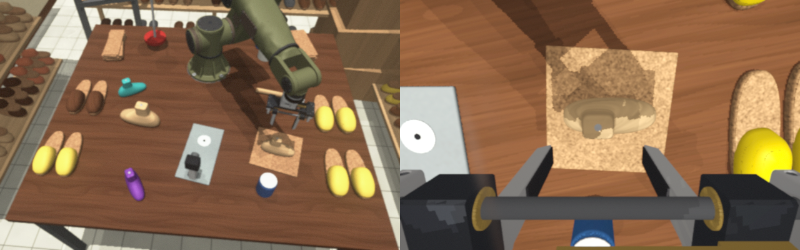

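The small last stands upright on the mat (wrist view (605,115)), the gripper is clear of it, and the big last is still in place (scene (140,115)). I hand in.

```bash
python3 -c "
from bench import env
print(env.close_job())"
```

```text
the job is handed in; nothing more can be done
None
```

The smaller last was shown to the lens left flank, toe, then right flank, each held still for about 1.5 s. It now stands upright on the cork mat with the larger last untouched, and the job was handed in after about 18 s; no verdict was returned.

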